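# Pack the projector accessories and snap the case shut

## Robot

A 7-joint arm with a two-finger parallel gripper is mounted at the origin on the work surface. World frame = base frame: x ahead of the robot, y to its left, z up, the work surface at z = 0. Lengths are in m, angles in rad, forces in N, time in s.
With the tool pointing down it reaches from about 0.4 to 0.85 m from the base axis. Payload 4.5 kg.
Tool frame: the origin (TCP) lies at the very end of the fingers, on their centre line; the grasp point (between the pads) lies 19 mm behind it (ctrl.tcp_to_grasp is the distance from the TCP to the grasp point, in m); z points along the fingers, y is the line along which they close (so a half turn about z gives the same grasp; the last joint's range is limited). The gripper opens to 85 mm and grips with 20 to 120 N. Pads are 22 mm wide; open, the fingers measure 114 mm over their backs; the gripper's body (76 mm by 85 mm) begins 54 mm behind the grasp point. The pads swing forward as they close: fully open they stand 13 mm farther back than shut.
Start: joints at [-1.234, 0.689, -0.195, 1.565, 0.157, 0.902, -0.215], TCP at [0.186, 0.597, 0.231] pointing down, gripper open.
Joint ranges: [-3.01, 3.01], [-0.46, 2.08], [-1.47, 1.51], [0.13, 2.56], [-1, 4.14], [0.04, 2.09], [-2.66, 2.66]. Speed limits (rad/s): [2.57, 2.57, 3.14, 3.14, 3.14, 3.14, 3.14].

## Interface

Orientations are given as a unit quaternion [x, y, z, w].
In Python, from workcell import ctrl gives the robot as it stands. The module is installed in compiled form; this text tells all that it offers.
- The arm moves only by the tool carry_out, never from a script. Its argument "commands" is a list of rows, each a list of 3 entries, a list of its own where there are three numbers: the shift along the tool's x, y, z in units of 60 mm (1.0 is 60 mm), then the turn about the tool's z in units of 5 degrees (1.0 is 5 degrees), then the finger opening in mm, from 0 to 85.4. A call has 1 to 10 rows; each row shifts and turns the commanded pose from where the row before left it, along the tool's axes as they then stand; what a row does not reach is not made up. A row lasts 1/8 s, in which the tool goes at most 62.5 mm and 10.7 degrees, less where a joint would pass 70% of its speed; a pose out of reach is approached as far as the arm can. A call is refused whole if a number of a shift passes 1 or a number of a turn 1, either way. A call with a gripper value outside its range is refused whole. The fingers move at their own pace and stop on an object; "newtons" is the grip in N (left out, the last holds). Time passes only in rows, so rows that do not move let the fingers close. It gives the time, the measured TCP pose, the force, the opening and the grip force at its end, in the units of the state.
- ctrl.read_state(): the state, without advancing time (a new reading comes with each control period).
- ctrl.grab_frame(name): name is "scene" or "top" or "wrist"; returns a dict with "pixels" (480x640x3 uint8, blue, green, red), "fov_y" (degrees; the focal length in pixels is half the picture's height over the tangent of half this angle, whatever the lens; pixels are square), "cx", "cy" (the principal point, pixels), "R" (3x3) and "t" (3): a world point X has camera coordinates R X + t; the wrist camera has in their place "hand_eye" (4x4, takes a point from camera to tool coordinates, whose origin is the TCP and whose axes are the flange's). Camera axes: x right, y down, z forward; pixel columns grow to the right and rows downward; lengths in m; the calibration is good to about 2 mm. A picture is of the moment at which its call begins: read the wrist's pose just before it. There is no depth.
- ctrl.sign_off(): hands the job in; it is judged then, once.
Trained networks look in a picture, given as the dict that the camera call returned (one of the last four; its "shot" number tells which), for a name from the list of things; names that differ only in an ending like _2 or _b are one class to them, and where a whole thing is asked for, a point or a joint stands for the part that bears it (a point fixed in the world has none). Each returns a list of dicts, best first, with "conf" (0 to 1); they miss things now and then, are a little off and sometimes report something else, mostly with a low value. They report only what shows in the picture. A call takes as long as a camera call. They do not tell look-alikes from the thing itself.
- ctrl.recognise(picture, target): "at" ([column, row] in pixels, amid what is visible of it).
The state is a dict: "t": time; "joint_positions": joint angles; "joint_velocities": joint speeds; "effort": joint torques, N m; "eef_pos": TCP position; "tcp_rot": TCP orientation; "contact_force": force on the tool from outside, world axes, zero at the start; "moment": the same for the moment, N m; "opening": finger opening in m; "gripper_force": force on a finger pad.
Only numpy, scipy, OpenCV 4.12 (cv2) and the standard library are available. Lean on these libraries where they do the work, as an engineer would, in place of code of your own. Each camera call takes 0.05 s, during which the arm holds its last target. There are 200 camera calls.

## Task

Put the profile projector's accessories away in the open grey case, one after another: first the steel V-block, then the holding clamp, and last the lens, which must stand upright on its flange. Set each one down gently rather than dropping it, then swing the lid over and press its front edge down until the catch snaps and holds it fully shut. Leave the bottle, the ring gauge and the jar where they are.

Things in the scene. Friction and masses are not known exactly. Their poses are not given: they have to be found in the camera images.
- case: Grey open base of a clamshell case, fixed to the bench, 162 (x) x 272 (y) x 46 mm outside, 150 x 260 x 40 mm inside (walls and floor 6 mm, no dividers). Origin: centre of its underside on the bench. x points to the long side with the hinge, z up. Hinge line: parallel to y at x = +81, z = 46 mm. A steel spring catch sits on the outside of the opposite (front) wall, in the middle, 28 mm up.
- lid (a joint): Lid angle, rad: 0 shut, 1.57 upright; starts open at 1.75 to 2.0, leaning away from the case. Grey tray 166 (hinge to front edge) x 272 x 30 mm, 24 deep inside; shut, its top is 76 mm above the bench. The hinge is stiff: it stays where left. Swung down, a steel tongue at the front edge meets the catch at about 0.06 rad; a 10 to 15 N push on the front edge snaps it past and the catch holds it at 0.
- lid_front (a point): Point on the lid's outer (upper when shut) face, 150 mm from the hinge line, in the middle of its 272 mm length: a place to press. Its axes are the lid's: z is the outward normal of the outer face, x points from the front edge to the hinge, y along the hinge.
- lid_hinge (a point): Point on the lid's hinge line, in the middle of the lid's length, 46 mm above the bench.
- vblock: Plain steel V-block, 70 (x) x 40 (y) x 35 (z) mm, V-groove 28 mm wide along x in its top, about 0.6 kg. Origin: centre of its underside; z up. Grip across the 40 mm width.
- clamp: Holding clamp: brass block 54 (x) x 38 (y) x 40 (z) mm with a black round screw handle (18 mm diameter) that sticks out at +x to 90 mm from the origin, at 20 mm height; 117 mm long overall, about 0.4 kg. Origin: centre of the underside of the block; z up. Grip the block across its 38 mm width.
- lens: Projection lens: upright black cylinder 46 mm in diameter and 60 mm high, standing on a steel flange 56 mm in diameter and 8 mm high, glass on top; about 0.3 kg. Origin: centre of its underside; z up along its axis.
- bottle: Bystander: white plastic bottle, 48 mm in diameter, 140 mm high, standing. Origin: centre of its underside.
- ring: Bystander: steel ring gauge lying flat, 64 mm outside, 32 mm bore, 22 mm high. Origin: centre of its underside.
- jar: Bystander: glass jar with a metal cap, 56 mm in diameter, 70 mm high. Origin: centre of its underside.
There are look-alikes about, which are no part of the job. Leave any pink look-alike of the clamp alone. Leave any red look-alike of the vblock alone.

How it is judged:
On the way, in this order (a step that is already met when the one before it is completed fails the run):
1. the V-block rests in the case, let go (x of vblock in the frame of case between -0.075 and 0.075 m and y of vblock in the frame of case between -0.13 and 0.13 m and z of vblock in the frame of case below 0.06 m and linear speed of vblock below 0.03 m/s and contact force between the fingers and vblock below 0.2 N), for 0.2 s.
2. the clamp rests in the case, let go (x of clamp in the frame of case between -0.075 and 0.075 m and y of clamp in the frame of case between -0.13 and 0.13 m and z of clamp in the frame of case below 0.06 m and linear speed of clamp below 0.03 m/s and contact force between the fingers and clamp below 0.2 N), for 0.2 s.
3. the lens rests in the case, let go, standing upright (x of lens in the frame of case between -0.075 and 0.075 m and y of lens in the frame of case between -0.13 and 0.13 m and z of lens in the frame of case below 0.02 m and linear speed of lens below 0.03 m/s and contact force between the fingers and lens below 0.2 N and angle between lens's own z axis and vertical below 0.2 rad), for 0.2 s.
4. the lid is pressed down past the catch, fully shut (value of joint lid below 0.02 rad), for 0.2 s.
At the end, for the whole second after the job is handed in: V-block, clamp and lens all lie at rest inside the case (their origins between its walls; V-block and clamp less than 60 mm above the bench, lens less than 20 mm and within 0.2 rad of upright), and the lid is held shut by the catch (within 0.02 rad of fully shut) (all of step 1 and all of step 2 and all of step 3 and value of joint lid below 0.02 rad and velocity of joint lid below 0.05 rad/s); the robot touches nothing.
It fails at once if the V-block, clamp or lens is dropped (falls free faster than 0.7 m/s, from about 25 mm or more) ((linear speed of vblock above 0.7 m/s and contact force between the fingers and vblock below 0.1 N) or (linear speed of clamp above 0.7 m/s and contact force between the fingers and clamp below 0.1 N) or (linear speed of lens above 0.7 m/s and contact force between the fingers and lens below 0.1 N)).
It fails at once if the bottle is moved by more than 30 mm (distance of bottle from where it was at the start of the episode above 0.03 m).
It fails at once if the ring is moved by more than 30 mm (distance of ring from where it was at the start of the episode above 0.03 m).
It fails at once if the jar is moved by more than 30 mm (distance of jar from where it was at the start of the episode above 0.03 m).
It also fails if it takes over 72 s, if anything falls off the work surface, if the arm or the gripper's body presses on something with over 40 N, if the wrist force passes 120 N, or if a joint passes its speed limit or range.

## Working session

There is one attempt and no reset: what is moved stays moved. The work goes in short steps, Python scripts to look and compute and a tool call to move; the robot and the scene stay as the last step left them, time stands still between calls to the robot, and variables do not carry over. Pictures are saved under pics/ and viewed, at most 10 in all, crops included, and the job is handed in when it is done.

Besides the shell and the picture viewer there is one more tool, called after ">>>" by a JSON object that holds its "fn" and its "kwargs", one argument or row to a line. carry_out: Moves the arm, as the interface text tells. Its arguments: {"type":"object","properties":{"commands":{"type":"array","items":{"type":"array"}},"newtons":{"type":"number"}},"required":["commands"]}

```bash
mkdir -p pics; cat > h.py <<'E'
import numpy as np, cv2
from workcell import ctrl
def K(p):
    f=p["pixels"].shape[0]/2/np.tan(np.radians(p["fov_y"])/2); return f,p["cx"],p["cy"]
def ray(p,uv):
    f,cx,cy=K(p); d=np.array([(uv[0]-cx)/f,(uv[1]-cy)/f,1]); R=np.array(p["R"]);t=np.array(p["t"])
    return -R.T@t, R.T@d
def onz(p,uv,z):
    o,d=ray(p,uv); return o+d*(z-o[2])/d[2]
def proj(p,X):
    f,cx,cy=K(p); c=np.array(p["R"])@np.array(X)+np.array(p["t"]); return np.array([f*c[0]/c[2]+cx,f*c[1]/c[2]+cy])
def wristfix(p,s):
    from scipy.spatial.transform import Rotation as Ro
    T=np.eye(4);T[:3,:3]=Ro.from_quat(s["tcp_rot"]).as_matrix();T[:3,3]=s["eef_pos"]
    M=np.linalg.inv(T@np.array(p["hand_eye"])); p["R"]=M[:3,:3];p["t"]=M[:3,3]; return p
E
python3 - <<'E'
from h import *
s=ctrl.read_state();print(s["t"],s["eef_pos"],s["tcp_rot"])
for n in ["top","scene"]:
    p=ctrl.grab_frame(n); cv2.imwrite(f"pics/{n}0.png",p["pixels"])
    print(n,p["fov_y"],-np.array(p["R"]).T@np.array(p["t"]),np.array(p["R"]).round(2).tolist())
    for k in ["case","lid_front","lid_hinge","vblock","clamp","lens","bottle","ring","jar"]:
        print(k,[(np.round(r["at"]).tolist(),round(r["conf"],2),onz(p,r["at"],0.03).round(3).tolist()) for r in ctrl.recognise(p,k)][:3])
E
```

```text
0.0 [0.18618681 0.59592847 0.23049587] [ 1.50765112e-01  9.88569184e-01 -9.16755735e-04 -9.05599311e-05]
top 51.51996990298397 [ 0.32346083 -0.10168025  1.12908065] [[-0.01, -1.0, 0.03], [-0.98, 0.01, -0.19], [0.19, -0.03, -0.98]]
case [([141.0, 213.0], 0.87, [0.604, 0.246, 0.03]), ([350.0, 199.0], 0.37, [0.633, -0.228, 0.03])]
lid_front [([103.0, 202.0], 0.63, [0.631, 0.333, 0.03])]
lid_hinge [([103.0, 200.0], 0.69, [0.635, 0.333, 0.03])]
vblock [([338.0, 283.0], 0.83, [0.441, -0.195, 0.03]), ([290.0, 270.0], 0.66, [0.471, -0.09, 0.03]), ([102.0, 201.0], 0.56, [0.632, 0.336, 0.03])]
clamp [([416.0, 235.0], 0.96, [0.548, -0.375, 0.03]), ([482.0, 267.0], 0.94, [0.473, -0.52, 0.03])]
lens [([283.0, 189.0], 0.85, [0.658, -0.076, 0.03])]
bottle [([393.0, 152.0], 0.81, [0.747, -0.332, 0.03]), ([281.0, 191.0], 0.71, [0.654, -0.07, 0.03])]
ring [([348.0, 206.0], 0.94, [0.618, -0.222, 0.03])]
jar [([397.0, 307.0], 0.84, [0.385, -0.324, 0.03])]
scene 49.18578593011557 [ 1.27334972 -0.15981127  0.89621459] [[0.03, 1.0, 0.02], [0.74, -0.01, -0.67], [-0.67, 0.03, -0.74]]
case [([512.0, 262.0], 0.9, [0.574, 0.266, 0.03])]
lid_front [([547.0, 249.0], 0.81, [0.539, 0.353, 0.03])]
lid_hinge [([545.0, 247.0], 0.74, [0.533, 0.35, 0.03])]
vblock [([298.0, 224.0], 0.91, [0.454, -0.194, 0.03]), ([346.0, 237.0], 0.77, [0.496, -0.087, 0.03])]
clamp [([215.0, 258.0], 0.72, [0.55, -0.37, 0.03]), ([155.0, 234.0], 0.57, [0.479, -0.511, 0.03])]
lens [([355.0, 302.0], 0.86, [0.67, -0.077, 0.03])]
bottle [([227.0, 326.0], 0.55, [0.72, -0.327, 0.03])]
ring [([278.0, 294.0], 0.77, [0.648, -0.232, 0.03])]
jar [([248.0, 204.0], 0.8, [0.388, -0.312, 0.03])]
```

View pics/top0.png

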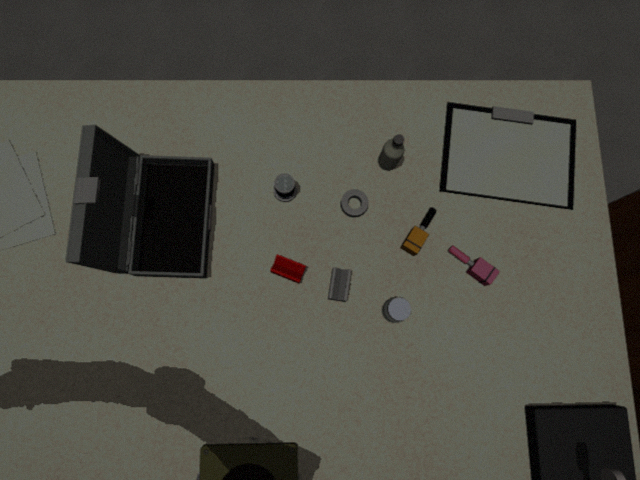

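View pics/scene0.png

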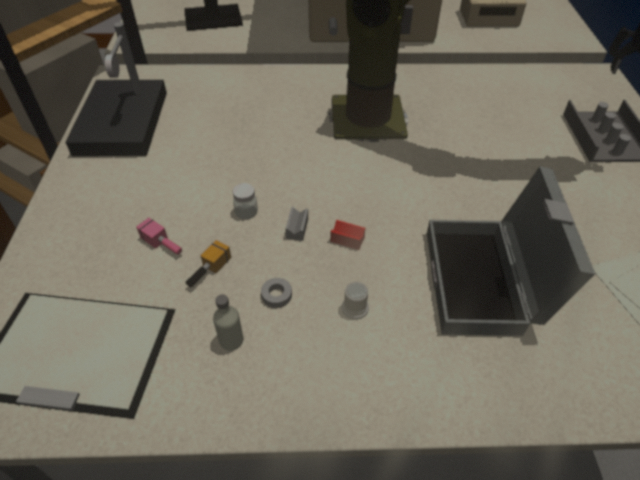

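The top view shows the case at left with its hinge towards +y (rim corners around (213,157) and (209,276)), the V-block at (340,284) and the red fake at (289,268). The brass clamp is at (417,238), the pink fake at (483,268) and the lens at (284,188). I'll measure these more closely.

```bash
python3 - <<'E'
from h import *
ims=[];
for n in ["top","scene"]:
    ps=[ctrl.grab_frame(n) for _ in range(4)]
    im=np.mean([p["pixels"] for p in ps],0).astype(np.uint8); cv2.imwrite(f"{n}.png",im)
    p=ps[-1]; np.savez(f"{n}.npz",**{k:p[k] for k in["fov_y","cx","cy","R","t"]})
    ims.append(im)
up=lambda a,s:cv2.resize(a,None,fx=s,fy=s,interpolation=cv2.INTER_CUBIC)
t=ims[0].astype(float)*2; t=t.clip(0,255).astype(np.uint8)
a=up(t[115:285,60:225],3.5)      # case
b=up(t[170:310,260:440],3.2)
cv2.imwrite("pics/case.png",a[:600]);cv2.imwrite("pics/items.png",b)
print(a.shape,b.shape)
E
```

```text
(595, 578, 3) (448, 576, 3)
```

View pics/case.png

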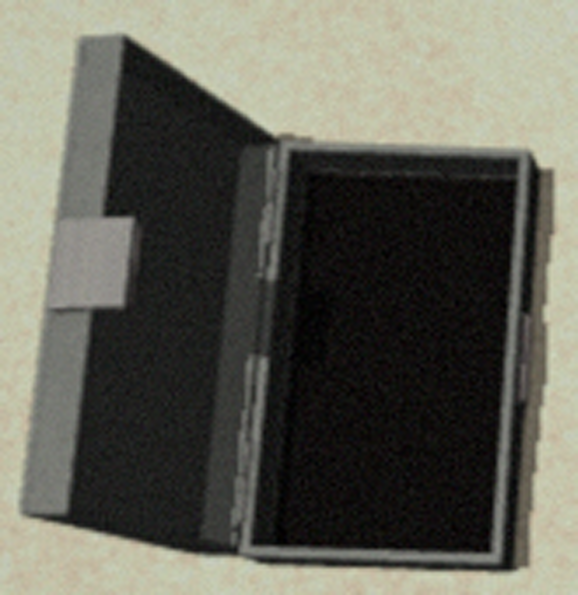

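View pics/items.png

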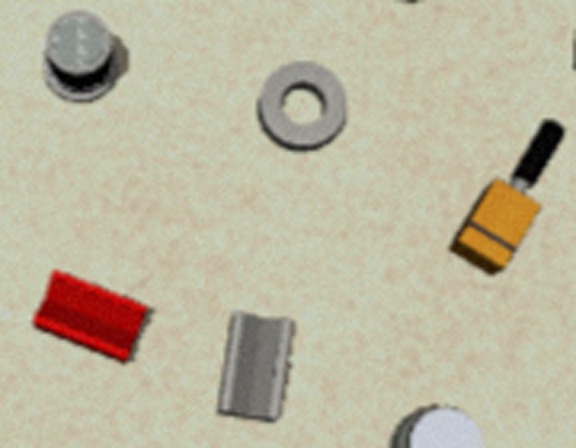

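Crop pixels are: case rim corners at (288,142), (530,152), (502,562) and (241,555); V-block top corners at (234,312), (293,319), (275,420) and (219,412). The clamp's brass top is around (501,180), (540,208), (497,262) and (460,237), with its handle end at (551,125). The lens top is at (79,43).

```bash
python3 - <<'E'
from h import *
p=dict(np.load("top.npz")); p["pixels"]=cv2.imread("top.png")
c=lambda u,z:onz(p,(60+u[0]/3.5,115+u[1]/3.5),z)
i=lambda u,z:onz(p,(260+u[0]/3.2,170+u[1]/3.2),z)
C=np.array([c(u,.046) for u in[(288,142),(530,152),(502,562),(241,555)]])
print("case",C.round(3).tolist(),C.mean(0).round(4),np.linalg.norm(C-np.roll(C,1,0),axis=1).round(3))
e=lambda v:np.degrees(np.arctan2(v[1],v[0])).round(1)
print("long dir",e(C[0]-C[3]),e(C[1]-C[2]),"xdir",e(C[0]-C[1]),e(C[3]-C[2]))
V=np.array([i(u,.035) for u in[(234,312),(293,319),(275,420),(219,412)]])
print("vb",V.round(3).tolist(),V.mean(0).round(4),np.linalg.norm(V-np.roll(V,1,0),axis=1).round(3),e(V[0]-V[3]),e(V[1]-V[2]))
M=np.array([i(u,.04) for u in[(501,180),(540,208),(497,262),(460,237)]])
print("cl",M.round(3).tolist(),M.mean(0).round(4),np.linalg.norm(M-np.roll(M,1,0),axis=1).round(3),e(M[0]-M[3]),e(M[1]-M[2]), "handle",i((551,125),.02))
print("lens",i((79,43),.068),"flange",i((80,70),.008))
L=[("top",(80,38)),("mid",(124,38)),]
q=dict(np.load("scene.npz"))
q["pixels"]=p["pixels"]
for n,z in[("vblock",.02),("clamp",.02),("lens",.03)]:
    pass
# lid angle: front edge pt outer tip at crop (76,37) -> solve on plane
f=(C[0]+C[3])/2
for th in np.arange(1.7,2.05,.05):
    # lid outer front corner: 166mm from hinge, outer offset 30
    x=(C[0]-C[1])/np.linalg.norm(C[0]-C[1]); x[2]=0; l=(C[0]-C[3]);l/=np.linalg.norm(l)
    h=C.mean(0)+.081*x
    d=-x*np.cos(th)+np.array([0,0,np.sin(th)]); n=np.array([0,0,np.cos(th)])+x*np.sin(th)
    P=h+d*.166
    print(round(th,2),[((proj(p,P+s*.136*l+o*n)-[60,115])*3.5).round(0).tolist() for s in(1,-1) for o in(0,.03)])
E
```

```text
case [[0.735, 0.245, 0.046], [0.727, 0.088, 0.046], [0.458, 0.099, 0.046], [0.465, 0.26, 0.046]] [0.5961 0.1728 0.046 ] [0.27  0.157 0.269 0.161]
long dir -3.3 -2.4 xdir 87.2 87.8
vb [[0.475, -0.185, 0.035], [0.469, -0.226, 0.035], [0.4, -0.212, 0.035], [0.406, -0.173, 0.035]] [ 0.4373 -0.199   0.035 ] [0.07  0.041 0.071 0.039] -9.8 -11.8
cl [[0.566, -0.376, 0.04], [0.545, -0.402, 0.04], [0.507, -0.369, 0.04], [0.525, -0.344, 0.04]] [ 0.5358 -0.3729  0.04  ] [0.051 0.033 0.05  0.031] -37.5 -40.5 handle [ 0.61054503 -0.41932717  0.02      ]
lens [ 0.65940612 -0.07936026  0.068     ] flange [ 0.65782797 -0.07872472  0.008     ]
1.7 [[157.0, 32.0], [107.0, 33.0], [94.0, 515.0], [41.0, 514.0]]
1.75 [[144.0, 33.0], [94.0, 34.0], [80.0, 515.0], [28.0, 514.0]]
1.8 [[130.0, 33.0], [82.0, 36.0], [66.0, 514.0], [16.0, 514.0]]
1.85 [[117.0, 34.0], [71.0, 38.0], [52.0, 515.0], [4.0, 515.0]]
1.9 [[105.0, 36.0], [61.0, 41.0], [39.0, 515.0], [-6.0, 515.0]]
1.95 [[93.0, 37.0], [52.0, 43.0], [27.0, 515.0], [-16.0, 516.0]]
2.0 [[82.0, 39.0], [43.0, 46.0], [15.0, 515.0], [-25.0, 517.0]]
```

```bash
cat >> h.py <<'E'
def plan(wps,step=.75):
    """rows for waypoints (x,y,z[,tool-y heading deg]); prints n x row; turn done alone"""
    from scipy.spatial.transform import Rotation as Ro
    s=ctrl.read_state(); R=Ro.from_quat(s["tcp_rot"]).as_matrix(); P=np.array(s["eef_pos"])
    h=np.degrees(np.arctan2(R[1,1],R[0,1]))
    print("t",round(s["t"],2),"pos",P.round(4),"h",h.round(2),"tilt",np.degrees(np.arccos(-R[2,2])).round(2),"op",round(s["opening"],4),"gf",round(float(np.max(s["gripper_force"])),1),"F",np.round(s["contact_force"],1))
    for w in wps:
        w=list(w)
        if len(w)==4:
            d=(w[3]-h); n=int(np.ceil(abs(d)/5-1e-6)); 
            if n: print(f"  turn {n} x {-d/5/n:.3f}")
            h=w[3]
        a=np.radians(h); X=np.array([-np.sin(-a)*-1,np.cos(a)*-1*-1,0])  # placeholder
        Y=np.array([np.cos(a),np.sin(a),0]); Z=np.array([0,0,-1.]); X=np.cross(Y,Z)
        D=(np.array(w[:3])-P)/.06; v=np.array([D@X,D@Y,D@Z]); n=max(1,int(np.ceil(np.abs(v).max()/step)))
        print(f"  {n} x {(v/n).round(3).tolist()}  -> {np.round(w,3).tolist()}"); P=np.array(w[:3])
E
sed -i '/placeholder/s/a=np.radians(h);.*/a=np.radians(h)/' h.py
python3 - <<'E'
from h import *
plan([(.39,.30,.27),(.43,0,.25),(.437,-.199,.12,79.2),(.437,-.199,.006)])
E
```

```text
t 1.4 pos [0.1863 0.5966 0.2313] h 72.65 tilt 0.0 op 0.0856 gf 0.0 F [-0.7  0.4  0.4]
  7 x [-0.673, -0.53, -0.092]  -> [0.39, 0.3, 0.27]
  7 x [-0.304, -0.653, 0.048]  -> [0.43, 0.0, 0.25]
  turn 2 x -0.655
  5 x [-0.147, -0.647, 0.433]  -> [0.437, -0.199, 0.12, 79.2]
  3 x [0.0, 0.0, 0.633]  -> [0.437, -0.199, 0.006]
```

>>> {"fn": "carry_out", "kwargs": {
  "commands": [
    [[-0.67,-0.53,-0.09],0,85],
    [[-0.67,-0.53,-0.09],0,85],
    [[-0.67,-0.53,-0.09],0,85],
    [[-0.67,-0.53,-0.09],0,85],
    [[-0.67,-0.53,-0.09],0,85],
    [[-0.67,-0.53,-0.09],0,85],
    [[-0.67,-0.53,-0.09],0,85]
  ],
  "newtons": 60
}}

```text
t: 2.28
eef_pos: [0.3896, 0.2989, 0.2695]
tcp_rot: [0.151, 0.989, 0.0, 0.0]
contact_force: [0.2, 0.0, -0.1]
opening: 0.0851
gripper_force: 0.0
```

>>> {"fn": "carry_out", "kwargs": {
  "commands": [
    [[-0.3,-0.65,0.05],0,85],
    [[-0.3,-0.65,0.05],0,85],
    [[-0.3,-0.65,0.05],0,85],
    [[-0.3,-0.65,0.05],0,85],
    [[-0.3,-0.65,0.05],0,85],
    [[-0.3,-0.65,0.05],0,85],
    [[-0.3,-0.65,0.05],0,85],
    [[0,0,0],-0.65,85],
    [[0,0,0],-0.65,85]
  ]
}}

```text
t: 3.4
eef_pos: [0.4277, 0.0013, 0.2482]
tcp_rot: [0.095, 0.996, 0.0, 0.0]
contact_force: [-1.4, -0.3, -0.1]
opening: 0.0852
gripper_force: 0.0
```

>>> {"fn": "carry_out", "kwargs": {
  "commands": [
    [[-0.15,-0.65,0.43],0,85],
    [[-0.15,-0.65,0.43],0,85],
    [[-0.15,-0.65,0.43],0,85],
    [[-0.15,-0.65,0.43],0,85],
    [[-0.15,-0.65,0.43],0,85],
    [[0,0,0],0,85]
  ]
}}

```text
t: 4.15
eef_pos: [0.4337, -0.2014, 0.1175]
tcp_rot: [0.098, 0.995, -0.001, -0.001]
contact_force: [0.2, 1.0, -0.2]
opening: 0.0844
gripper_force: 0.0
```

```bash
python3 - <<'E'
from h import *
plan([(.437,-.199,.12,79.2),(.437,-.199,.006)])
s=ctrl.read_state();p=wristfix(ctrl.grab_frame("wrist"),s)
im=p["pixels"].copy()
for sx in(35,-35):
  for sy in(20,-20):
    a=np.radians(-10.8); X=np.array([.437+(sx*np.cos(a)-sy*np.sin(a))/1e3,-.199+(sx*np.sin(a)+sy*np.cos(a))/1e3,.035])
    cv2.circle(im,tuple(int(v) for v in proj(p,X)),5,(0,255,0),2)
cv2.imwrite("pics/w1.png",im)
E
```

```text
t 4.15 pos [ 0.4337 -0.2014  0.1175] h 78.79 tilt 0.17 op 0.0844 gf 0.0 F [ 0.2  1.  -0.2]
  turn 1 x -0.083
  1 x [-0.047, 0.05, -0.042]  -> [0.437, -0.199, 0.12, 79.2]
  3 x [0.0, 0.0, 0.633]  -> [0.437, -0.199, 0.006]
```

View pics/w1.png

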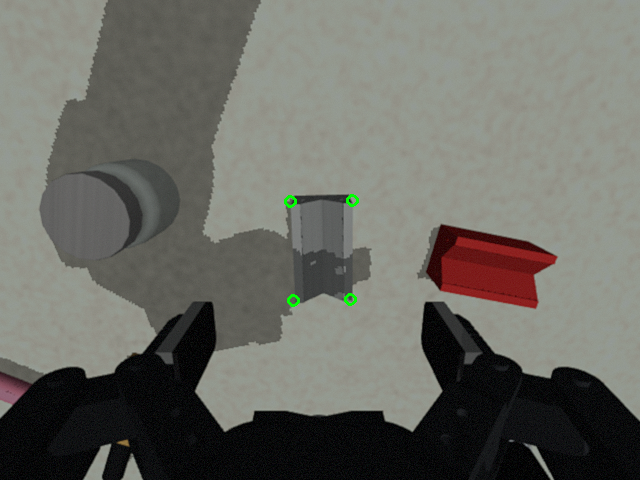

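The wrist view confirms the V-block estimate: its corners fall on my circles at (291..352, 200..300).

>>> {"fn": "carry_out", "kwargs": {
  "commands": [
    [[-0.05,0.05,0.5],-0.08,85],
    [[0,0,0.6],0,85],
    [[0,0,0.5],0,85],
    [[0,0,0.25],0,85],
    [[0,0,0],0,30],
    [[0,0,0],0,30],
    [[0,0,0],0,30],
    [[0,0,0],0,30],
    [[0,0,0],0,30]
  ],
  "newtons": 70
}}

```text
t: 5.32
eef_pos: [0.4388, -0.197, 0.0096]
tcp_rot: [0.092, 0.996, -0.001, 0.001]
contact_force: [-1.1, -2.1, 7.1]
opening: 0.0388
gripper_force: 72.1
```

```bash
python3 - <<'E'
from h import *
plan([(.437,-.199,.17),(.45,-.05,.17,-3),(.518,.173,.14),(.518,.173,.013)],.7)
E
```

```text
t 5.33 pos [ 0.4388 -0.197   0.0096] h 79.46 tilt 0.15 op 0.0388 gf 72.1 F [-1.1 -2.1  7.1]
  4 x [0.006, -0.01, -0.668]  -> [0.437, -0.199, 0.17]
  turn 17 x 0.970
  4 x [0.623, 0.022, 0.0]  -> [0.45, -0.05, 0.17, -3.0]
  6 x [0.628, 0.156, 0.083]  -> [0.518, 0.173, 0.14]
  4 x [0.0, 0.0, 0.529]  -> [0.518, 0.173, 0.013]
```

>>> {"fn": "carry_out", "kwargs": {
  "commands": [
    [[0,0,-0.3],0,30],
    [[0,0,-0.6],0,30],
    [[0,0,-0.7],0,30],
    [[0,0,-0.7],0,30],
    [[0,0,-0.4],0,30],
    [[0,0,0],0.97,30],
    [[0,0,0],0.97,30],
    [[0,0,0],0.97,30],
    [[0,0,0],0.97,30],
    [[0,0,0],0.97,30]
  ]
}}

```text
t: 6.58
eef_pos: [0.4372, -0.1952, 0.1701]
tcp_rot: [0.3, 0.954, 0.0, -0.001]
contact_force: [-0.4, -0.2, -7.5]
opening: 0.0391
gripper_force: 73.1
```

>>> {"fn": "carry_out", "kwargs": {
  "commands": [
    [[0,0,0],0.97,30],
    [[0,0,0],0.97,30],
    [[0,0,0],0.97,30],
    [[0,0,0],0.97,30],
    [[0,0,0],0.97,30],
    [[0,0,0],0.97,30],
    [[0,0,0],0.97,30],
    [[0,0,0],0.97,30],
    [[0,0,0],0.97,30],
    [[0,0,0],0.97,30]
  ]
}}

```text
t: 7.82
eef_pos: [0.4374, -0.1949, 0.17]
tcp_rot: [0.665, 0.747, 0.0, -0.001]
contact_force: [-0.2, 0.0, -7.9]
opening: 0.0389
gripper_force: 73.0
```

>>> {"fn": "carry_out", "kwargs": {
  "commands": [
    [[0,0,0],0.97,30],
    [[0,0,0],0.97,30],
    [[0.62,0.02,0],0,30],
    [[0.62,0.02,0],0,30],
    [[0.62,0.02,0],0,30],
    [[0.62,0.02,0],0,30]
  ]
}}

```text
t: 8.57
eef_pos: [0.4498, -0.0457, 0.1702]
tcp_rot: [0.725, 0.689, -0.0, -0.001]
contact_force: [0.9, -0.4, -6.9]
opening: 0.0387
gripper_force: 72.9
```

>>> {"fn": "carry_out", "kwargs": {
  "commands": [
    [[0.63,0.16,0],0,30],
    [[0.63,0.16,0],0,30],
    [[0.63,0.16,0.1],0,30],
    [[0.63,0.16,0.1],0,30],
    [[0.63,0.16,0.1],0,30],
    [[0.63,0.16,0.1],0,30],
    [[0,0,0],0,30]
  ]
}}

```text
t: 9.45
eef_pos: [0.5189, 0.1818, 0.1453]
tcp_rot: [0.722, 0.692, 0.001, -0.002]
contact_force: [-0.3, -0.8, -7.6]
opening: 0.0384
gripper_force: 72.9
```

```bash
python3 - <<'E'
from h import *
plan([(.518,.173,.10,-3),(.518,.173,.017)],.6)
E
```

```text
t 9.45 pos [0.5189 0.1818 0.1453] h -2.49 tilt 0.24 op 0.0384 gf 72.9 F [-0.3 -0.8 -7.6]
  turn 1 x 0.101
  2 x [-0.074, -0.004, 0.377]  -> [0.518, 0.173, 0.1, -3.0]
  3 x [0.0, 0.0, 0.461]  -> [0.518, 0.173, 0.017]
```

>>> {"fn": "carry_out", "kwargs": {
  "commands": [
    [[-0.1,0,0.5],0.1,30],
    [[0,0,0.6],0,30],
    [[0,0,0.5],0,30],
    [[0,0,0.3],0,30],
    [[0,0,0.15],0,30],
    [[0,0,0.06],0,30],
    [[0,0,0],0,30]
  ]
}}

```text
t: 10.32
eef_pos: [0.5199, 0.1705, 0.02]
tcp_rot: [0.728, 0.686, 0.001, 0.0]
contact_force: [-0.7, -0.2, -7.0]
opening: 0.0387
gripper_force: 72.8
```

```bash
python3 - <<'E'
from h import *
plan([(.518,.173,.017)],.6)
E
```

```text
t 10.32 pos [0.5199 0.1705 0.02  ] h -3.4 tilt 0.06 op 0.0387 gf 72.8 F [-0.7 -0.2 -7. ]
  1 x [0.039, -0.034, 0.051]  -> [0.518, 0.173, 0.017]
```

Now I'll lower the last ~4 mm and release.

>>> {"fn": "carry_out", "kwargs": {
  "commands": [
    [[0,0,0.04],0,30],
    [[0,0,0.04],0,30],
    [[0,0,0],0,30]
  ]
}}

```text
t: 10.7
eef_pos: [0.5199, 0.1707, 0.0157]
tcp_rot: [0.728, 0.686, 0.001, 0.0]
contact_force: [-1.1, -0.2, 3.7]
opening: 0.0387
gripper_force: 74.1
```

>>> {"fn": "carry_out", "kwargs": {
  "commands": [
    [[0,0,0],0,54],
    [[0,0,0],0,54],
    [[0,0,0],0,54],
    [[0,0,-0.3],0,54],
    [[0,0,-0.6],0,54],
    [[0,0,-0.7],0,54],
    [[0,0,-0.7],0,80]
  ]
}}

```text
t: 11.58
eef_pos: [0.5194, 0.1704, 0.1551]
tcp_rot: [0.728, 0.686, 0.0, 0.0]
contact_force: [0.6, 0.3, -0.2]
opening: 0.0703
gripper_force: 0.0
```

```bash
python3 - <<'E'
from h import *
im=cv2.imread("top.png"); hsv=cv2.cvtColor(im,cv2.COLOR_BGR2HSV)
p=dict(np.load("top.npz"));p["pixels"]=im
m=cv2.inRange(hsv,(10,150,50),(25,255,255)); m[:, :380]=0; m[:,450:]=0
r=cv2.minAreaRect(cv2.findNonZero(m));b=cv2.boxPoints(r);print(r,[onz(p,u,.04).round(3).tolist() for u in b])
plan([(.52,.171,.17,-3),(.50,-.10,.17),(.52,-.36,.17,51)],.7)
E
```

```text
((415.6201477050781, 239.30470275878906), (16.9676570892334, 22.79823875427246), 31.607501983642578) [[0.524, -0.341, 0.04], [0.568, -0.371, 0.04], [0.547, -0.402, 0.04], [0.503, -0.373, 0.04]]
t 11.57 pos [0.5194 0.1704 0.1551] h -3.41 tilt 0.05 op 0.0703 gf 0.0 F [ 0.6  0.3 -0.2]
  turn 1 x -0.082
  1 x [0.011, 0.009, -0.248]  -> [0.52, 0.171, 0.17, -3.0]
  7 x [-0.647, -0.014, 0.0]  -> [0.5, -0.1, 0.17]
  turn 11 x -0.982
  5 x [-0.597, -0.632, 0.0]  -> [0.52, -0.36, 0.17, 51.0]
```

>>> {"fn": "carry_out", "kwargs": {
  "commands": [
    [[0,0,-0.3],0,85],
    [[-0.65,0,0],0,85],
    [[-0.65,0,0],0,85],
    [[-0.65,0,0],0,85],
    [[-0.65,0,0],0,85],
    [[-0.65,0,0],0,85],
    [[-0.65,0,0],0,85],
    [[-0.65,0,0],0,85],
    [[0,0,0],-0.97,85],
    [[0,0,0],-0.97,85]
  ]
}}

```text
t: 12.82
eef_pos: [0.5031, -0.1031, 0.1718]
tcp_rot: [0.667, 0.745, 0.0, 0.001]
contact_force: [0.0, 0.2, 0.7]
opening: 0.0851
gripper_force: 0.0
```

>>> {"fn": "carry_out", "kwargs": {
  "commands": [
    [[0,0,0],-0.97,85],
    [[0,0,0],-0.97,85],
    [[0,0,0],-0.97,85],
    [[0,0,0],-0.97,85],
    [[0,0,0],-0.97,85],
    [[0,0,0],-0.97,85],
    [[0,0,0],-0.97,85],
    [[0,0,0],-0.97,85],
    [[0,0,0],-0.97,85],
    [[0,0,0],-0.97,85]
  ]
}}

```text
t: 14.08
eef_pos: [0.5032, -0.1025, 0.1718]
tcp_rot: [0.301, 0.954, -0.0, 0.001]
contact_force: [-1.0, -0.9, -0.7]
opening: 0.0853
gripper_force: 0.0
```

>>> {"fn": "carry_out", "kwargs": {
  "commands": [
    [[-0.55,-0.67,0],0,85],
    [[-0.55,-0.67,0],0,85],
    [[-0.55,-0.67,0],0,85],
    [[-0.55,-0.67,0],0,85],
    [[-0.55,-0.67,0],0,85],
    [[0,0,0],0,85],
    [[0,0,0],0,85]
  ]
}}

```text
t: 14.95
eef_pos: [0.522, -0.3609, 0.1713]
tcp_rot: [0.302, 0.953, 0.0, -0.0]
contact_force: [-0.5, 0.8, -0.8]
opening: 0.0847
gripper_force: 0.0
```

```bash
python3 - <<'E'
from h import *
plan([])
s=ctrl.read_state();p=wristfix(ctrl.grab_frame("wrist"),s)
im=p["pixels"].copy(); hsv=cv2.cvtColor(im,cv2.COLOR_BGR2HSV)
o=np.array([.5355,-.3715])
for hd,c in((-34,(0,255,0)),(-38,(255,0,0))):
 a=np.radians(hd)
 for sx,sy,z in((27,19,40),(27,-19,40),(-27,19,40),(-27,-19,40),(90,0,20)):
    X=np.array([o[0]+(sx*np.cos(a)-sy*np.sin(a))/1e3,o[1]+(sx*np.sin(a)+sy*np.cos(a))/1e3,z/1e3])
    cv2.circle(im,tuple(int(v) for v in proj(p,X)),4,c,1)
cv2.imwrite("pics/w2.png",im); np.savez("wrist.npz",**{k:p[k] for k in["fov_y","cx","cy","R","t"]})
E
```

```text
t 14.95 pos [ 0.522  -0.3609  0.1713] h 54.79 tilt 0.02 op 0.0847 gf 0.0 F [-0.5  0.8 -0.8]
```

View pics/w2.png

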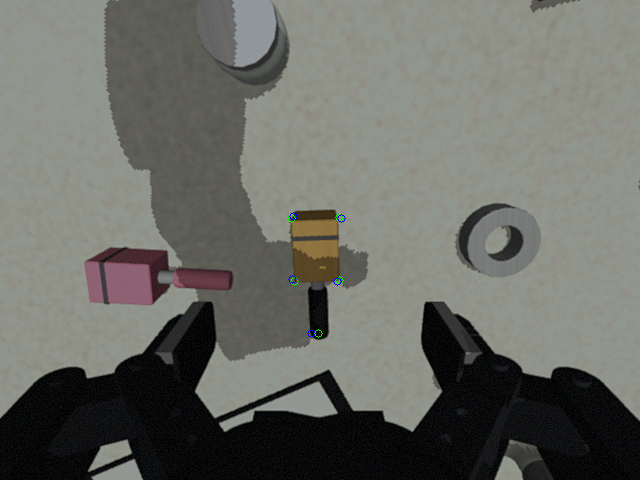

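The clamp outline matches my estimate (heading −35°, block at (316,250)). The pink fake's handle tip at (232,280) is clear of the fingers at 66 mm opening.

```bash
python3 - <<'E'
from h import *
plan([(.5355,-.371,.12),(.5355,-.371,.010)],.6)
E
```

```text
t 15.0 pos [ 0.5224 -0.3598  0.1712] h 54.89 tilt 0.05 op 0.0851 gf 0.0 F [0.5 0.4 0.2]
  2 x [-0.143, -0.013, 0.427]  -> [0.536, -0.371, 0.12]
  4 x [0.0, 0.0, 0.458]  -> [0.536, -0.371, 0.01]
```

>>> {"fn": "carry_out", "kwargs": {
  "commands": [
    [[-0.14,-0.01,0.43],0,66],
    [[-0.14,-0.01,0.43],0,66],
    [[0,0,0.5],0,66],
    [[0,0,0.6],0,66],
    [[0,0,0.5],0,66],
    [[0,0,0.23],0,66],
    [[0,0,0],0,28],
    [[0,0,0],0,28],
    [[0,0,0],0,28],
    [[0,0,0],0,28]
  ]
}}

```text
t: 16.25
eef_pos: [0.5361, -0.3723, 0.0106]
tcp_rot: [0.302, 0.953, -0.0, 0.001]
contact_force: [-1.1, 0.9, 6.4]
opening: 0.0371
gripper_force: 71.3
```

```bash
python3 - <<'E'
from h import *
plan([(.5355,-.371,.20),(.52,-.12,.20,-3),(.596,.2045,.16),(.596,.2045,.02)],.7)
E
```

```text
t 16.25 pos [ 0.5361 -0.3723  0.0106] h 54.8 tilt 0.11 op 0.0371 gf 71.3 F [-1.1  0.9  6.4]
  5 x [0.004, 0.003, -0.631]  -> [0.536, -0.371, 0.2]
  turn 12 x 0.963
  6 x [0.694, -0.079, 0.0]  -> [0.52, -0.12, 0.2, -3.0]
  8 x [0.683, 0.123, 0.083]  -> [0.596, 0.204, 0.16]
  4 x [0.0, 0.0, 0.583]  -> [0.596, 0.204, 0.02]
```

>>> {"fn": "carry_out", "kwargs": {
  "commands": [
    [[0,0,-0.3],0,28],
    [[0,0,-0.6],0,28],
    [[0,0,-0.7],0,28],
    [[0,0,-0.7],0,28],
    [[0,0,-0.6],0,28],
    [[0,0,-0.26],0,28],
    [[0,0,0],0.96,28],
    [[0,0,0],0.96,28],
    [[0,0,0],0.96,28],
    [[0,0,0],0.96,28]
  ]
}}

```text
t: 17.5
eef_pos: [0.5343, -0.3716, 0.1978]
tcp_rot: [0.458, 0.889, 0.0, -0.001]
contact_force: [0.5, 0.6, -2.7]
opening: 0.037
gripper_force: 70.6
```

>>> {"fn": "carry_out", "kwargs": {
  "commands": [
    [[0,0,0],0.96,28],
    [[0,0,0],0.96,28],
    [[0,0,0],0.96,28],
    [[0,0,0],0.96,28],
    [[0,0,0],0.96,28],
    [[0,0,0],0.96,28],
    [[0,0,0],0.96,28],
    [[0,0,0],0.96,28]
  ]
}}

```text
t: 18.5
eef_pos: [0.5345, -0.3714, 0.1978]
tcp_rot: [0.725, 0.689, -0.0, -0.001]
contact_force: [-0.7, -0.3, -3.3]
opening: 0.0372
gripper_force: 70.6
```

>>> {"fn": "carry_out", "kwargs": {
  "commands": [
    [[0.69,-0.08,0],0,28],
    [[0.69,-0.08,0],0,28],
    [[0.69,-0.08,0],0,28],
    [[0.69,-0.08,0],0,28],
    [[0.69,-0.08,0],0,28],
    [[0.69,-0.08,0],0,28]
  ]
}}

```text
t: 19.25
eef_pos: [0.5178, -0.121, 0.1984]
tcp_rot: [0.724, 0.69, -0.0, -0.001]
contact_force: [0.6, 0.5, -3.7]
opening: 0.0371
gripper_force: 70.5
```

>>> {"fn": "carry_out", "kwargs": {
  "commands": [
    [[0.68,0.12,0],0,28],
    [[0.68,0.12,0],0,28],
    [[0.68,0.12,0],0,28],
    [[0.68,0.12,0.1],0,28],
    [[0.68,0.12,0.1],0,28],
    [[0.68,0.12,0.1],0,28],
    [[0.68,0.12,0.15],0,28],
    [[0.68,0.12,0.15],0,28],
    [[0,0,0],0,28],
    [[0,0,0],0,28]
  ]
}}

```text
t: 20.5
eef_pos: [0.5914, 0.1997, 0.1622]
tcp_rot: [0.724, 0.69, -0.001, -0.0]
contact_force: [-1.2, -0.9, -3.0]
opening: 0.0373
gripper_force: 70.6
```

```bash
python3 - <<'E'
from h import *
plan([(.596,.2045,.15,-3),(.596,.2045,.0175)],.6)
p=ctrl.grab_frame("top"); im=p["pixels"][115:285,60:225].astype(float)*3
cv2.imwrite("pics/c2.png",cv2.resize(im.clip(0,255).astype(np.uint8),None,fx=3.5,fy=3.5,interpolation=cv2.INTER_CUBIC))
E
```

```text
t 20.5 pos [0.5914 0.1997 0.1622] h -2.8 tilt 0.13 op 0.0373 gf 70.6 F [-1.2 -0.9 -3. ]
  turn 1 x 0.040
  1 x [0.083, 0.073, 0.203]  -> [0.596, 0.204, 0.15, -3.0]
  4 x [0.0, 0.0, 0.552]  -> [0.596, 0.204, 0.018]
```

View pics/c2.png

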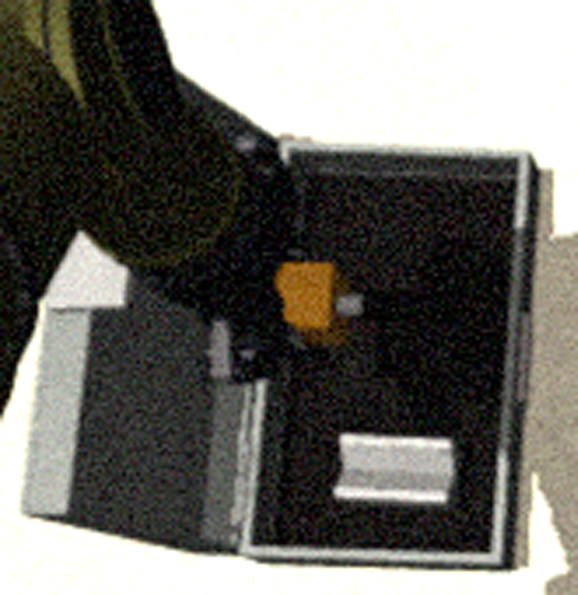

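The V-block rests well inside the case (crop (395,465)), and the clamp hangs over its spot at (305,295). Lowering it now.

>>> {"fn": "carry_out", "kwargs": {
  "commands": [
    [[0.01,0.08,0.4],0.04,28],
    [[0,0,0.6],0,28],
    [[0,0,0.6],0,28],
    [[0,0,0.4],0,28],
    [[0,0,0.2],0,28],
    [[0,0,0.1],0,28],
    [[0,0,0.04],0,28],
    [[0,0,0.03],0,28],
    [[0,0,0.03],0,28],
    [[0,0,0],0,28]
  ]
}}

```text
t: 21.8
eef_pos: [0.597, 0.2011, 0.0191]
tcp_rot: [0.725, 0.688, 0.0, 0.0]
contact_force: [-0.2, 0.2, -2.0]
opening: 0.0368
gripper_force: 70.7
```

```bash
python3 - <<'E'
from h import *
plan([(.596,.2,.0165)])
E
```

```text
t 21.8 pos [0.597  0.2011 0.0191] h -2.99 tilt 0.02 op 0.0368 gf 70.7 F [-0.2  0.2 -2. ]
  1 x [-0.018, -0.016, 0.043]  -> [0.596, 0.2, 0.016]
```

>>> {"fn": "carry_out", "kwargs": {
  "commands": [
    [[0,0,0.03],0,28],
    [[0,0,0.02],0,28],
    [[0,0,0],0,28],
    [[0,0,0],0,50],
    [[0,0,0],0,50],
    [[0,0,0],0,50],
    [[0,0,-0.3],0,50],
    [[0,0,-0.6],0,50],
    [[0,0,-0.7],0,50],
    [[0,0,-0.7],0,84]
  ]
}}

```text
t: 23.05
eef_pos: [0.5971, 0.2009, 0.1564]
tcp_rot: [0.725, 0.688, 0.001, 0.0]
contact_force: [0.8, 0.9, -0.4]
opening: 0.0665
gripper_force: 0.0
```

```bash
python3 - <<'E'
from h import *
plan([(.63,.0,.18),(.655,-.078,.165),(.6588,-.079,.02)],.7)
E
```

```text
t 23.05 pos [0.5971 0.2009 0.1564] h -3.01 tilt 0.07 op 0.0665 gf 0.0 F [ 0.8  0.9 -0.4]
  5 x [-0.663, 0.145, -0.079]  -> [0.63, 0.0, 0.18]
  2 x [-0.638, 0.242, 0.125]  -> [0.655, -0.078, 0.165]
  4 x [-0.003, 0.016, 0.604]  -> [0.659, -0.079, 0.02]
```

>>> {"fn": "carry_out", "kwargs": {
  "commands": [
    [[-0.66,0.15,-0.08],0,84],
    [[-0.66,0.15,-0.08],0,84],
    [[-0.66,0.15,-0.08],0,84],
    [[-0.66,0.15,-0.08],0,84],
    [[-0.66,0.15,-0.08],0,84],
    [[-0.64,0.24,0.12],0,84],
    [[-0.64,0.24,0.12],0,84],
    [[0,0,0],0,84]
  ]
}}

```text
t: 24.05
eef_pos: [0.6562, -0.0834, 0.1643]
tcp_rot: [0.728, 0.686, -0.001, 0.002]
contact_force: [-0.1, -0.0, -0.2]
opening: 0.0841
gripper_force: 0.0
```

```bash
python3 - <<'E'
from h import *
s=ctrl.read_state();p=wristfix(ctrl.grab_frame("wrist"),s); im=p["pixels"].copy()
o=np.array([.6588,-.079])
for r,z,c in((.028,.008,(0,255,0)),(.023,.068,(0,0,255)),(.023,.060,(255,0,0))):
    pts=np.array([proj(p,[o[0]+r*np.cos(a),o[1]+r*np.sin(a),z]) for a in np.arange(0,6.3,.2)]).astype(int)
    cv2.polylines(im,[pts],True,c,1)
cv2.imwrite("pics/w3.png",im[80:400,150:500]);plan([(.6588,-.079,.02)],.6)
np.savez("wrist.npz",**{k:p[k] for k in["fov_y","cx","cy","R","t"]})
q=ctrl.grab_frame("top"); b=q["pixels"][115:285,60:225].astype(float)*3
cv2.imwrite("pics/c3.png",cv2.resize(b.clip(0,255).astype(np.uint8),None,fx=2.5,fy=2.5))
E
```

```text
t 24.1 pos [ 0.6562 -0.0799  0.1644] h -3.21 tilt 0.08 op 0.0839 gf 0.0 F [-0.5  0.5  0.4]
  5 x [0.003, 0.008, 0.481]  -> [0.659, -0.079, 0.02]
```

View pics/w3.png

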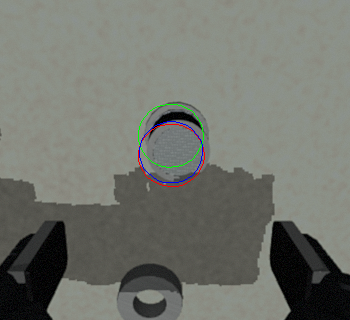

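View pics/c3.png

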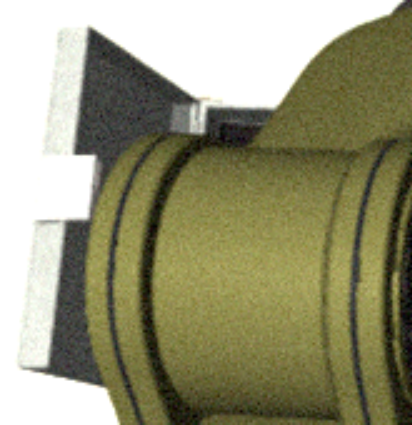

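The lens sits ~5 px to the right of my prediction, about 4 mm, so I'm using (0.663, −0.077). The top view of the case is hidden by the arm.

>>> {"fn": "carry_out", "kwargs": {
  "commands": [
    [[0.05,0.11,0.4],0,84],
    [[0,0,0.5],0,84],
    [[0,0,0.5],0,84],
    [[0,0,0.5],0,84],
    [[0,0,0.3],0,84],
    [[0,0,0.2],0,84],
    [[0,0,0],0,36],
    [[0,0,0],0,36],
    [[0,0,0],0,36],
    [[0,0,0],0,36]
  ],
  "newtons": 50
}}

```text
t: 25.4
eef_pos: [0.6642, -0.0748, 0.0208]
tcp_rot: [0.725, 0.688, 0.001, 0.001]
contact_force: [0.4, 0.2, 5.9]
opening: 0.0454
gripper_force: 52.0
```

```bash
python3 - <<'E'
from h import *
plan([(.6588,-.079,.17),(.675,.173,.16),(.675,.173,.0265)],.6)
E
```

```text
t 25.4 pos [ 0.6642 -0.0748  0.0208] h -3.0 tilt 0.15 op 0.0454 gf 52.0 F [0.4 0.2 5.9]
  5 x [-0.015, -0.017, -0.497]  -> [0.659, -0.079, 0.17]
  8 x [0.526, 0.006, 0.021]  -> [0.675, 0.173, 0.16]
  4 x [0.0, 0.0, 0.556]  -> [0.675, 0.173, 0.026]
```

>>> {"fn": "carry_out", "kwargs": {
  "commands": [
    [[0,0,-0.2],0,36],
    [[0,0,-0.5],0,36],
    [[0,0,-0.6],0,36],
    [[0,0,-0.6],0,36],
    [[0,0,-0.4],0,36],
    [[0,0,0],0,36]
  ]
}}

```text
t: 26.15
eef_pos: [0.6639, -0.0749, 0.1594]
tcp_rot: [0.725, 0.688, 0.001, 0.001]
contact_force: [0.5, 0.3, -3.9]
opening: 0.045
gripper_force: 52.0
```

>>> {"fn": "carry_out", "kwargs": {
  "commands": [
    [[0.4,0,0],0,36],
    [[0.55,0,0],0,36],
    [[0.6,0,0],0,36],
    [[0.6,0,0],0,36],
    [[0.6,0,0],0,36],
    [[0.6,0,0],0,36],
    [[0.5,0,0],0,36],
    [[0.28,0,0],0,36],
    [[0,0,0],0,36],
    [[0,0,0],0,36]
  ]
}}

```text
t: 27.4
eef_pos: [0.6759, 0.1701, 0.1571]
tcp_rot: [0.726, 0.688, -0.001, 0.001]
contact_force: [-0.0, 0.2, -4.3]
opening: 0.0448
gripper_force: 52.0
```

```bash
python3 - <<'E'
from h import *
plan([(.676,.173,.0268)],.6)
p=ctrl.grab_frame("scene"); b=p["pixels"][170:340,420:600].astype(float)*2
cv2.imwrite("pics/c4.png",cv2.resize(b.clip(0,255).astype(np.uint8),None,fx=3,fy=3))
E
```

```text
t 27.4 pos [0.6759 0.1701 0.1571] h -3.13 tilt 0.14 op 0.0448 gf 52.0 F [-0.   0.2 -4.3]
  4 x [0.012, -0.0, 0.543]  -> [0.676, 0.173, 0.027]
```

View pics/c4.png

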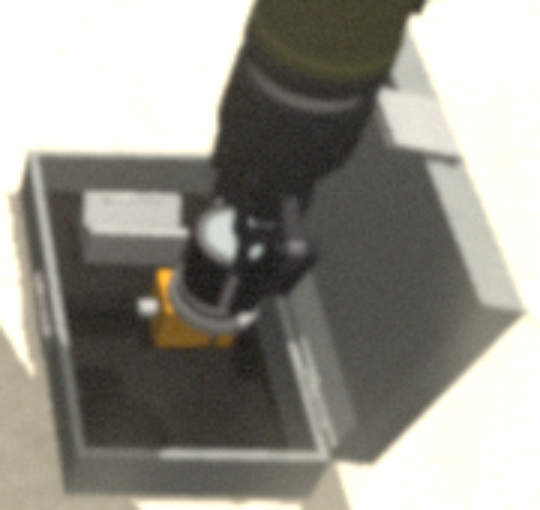

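```bash
python3 - <<'E'
from h import *
q=dict(np.load("scene.npz"));q["pixels"]=cv2.imread("scene.png")
for X in([.676,.171,.14],[.676,.171,.204],[.733,.089,.046],[.733,.089,0]): print(X,((proj(q,X)-[420,170])*3).round(1))
E
```

```text
[0.676, 0.171, 0.14] [216.7 294. ]
[0.676, 0.171, 0.204] [243.4 225.9]
[0.733, 0.089, 0.046] [ 74.4 458.3]
[0.733, 0.089, 0] [ 62.  496.6]
```

>>> {"fn": "carry_out", "kwargs": {
  "commands": [
    [[0.05,0,0.4],0,36],
    [[0,0,0.6],0,36],
    [[0,0,0.5],0,36],
    [[0,0,0.3],0,36],
    [[0,0,0.15],0,36],
    [[0,0,0.08],0,36],
    [[0,0,0.04],0,36],
    [[0,0,0.03],0,36],
    [[0,0,0],0,36]
  ]
}}

```text
t: 28.58
eef_pos: [0.6763, 0.1759, 0.0319]
tcp_rot: [0.725, 0.688, 0.0, 0.0]
contact_force: [0.1, 0.4, -2.5]
opening: 0.0449
gripper_force: 52.0
```

>>> {"fn": "carry_out", "kwargs": {
  "commands": [
    [[0,0,0.03],0,36],
    [[0,0,0.02],0,36],
    [[0,0,0],0,36]
  ]
}}

```text
t: 28.95
eef_pos: [0.676, 0.1758, 0.0283]
tcp_rot: [0.725, 0.688, -0.0, -0.0]
contact_force: [-0.1, 0.5, -3.2]
opening: 0.0449
gripper_force: 52.0
```

>>> {"fn": "carry_out", "kwargs": {
  "commands": [
    [[0,0,0.02],0,36],
    [[0,0,0.02],0,36],
    [[0,0,0],0,36]
  ]
}}

```text
t: 29.32
eef_pos: [0.6762, 0.1758, 0.0268]
tcp_rot: [0.725, 0.688, 0.0, -0.0]
contact_force: [-2.8, -1.6, 3.2]
opening: 0.0451
gripper_force: 52.7
```

>>> {"fn": "carry_out", "kwargs": {
  "commands": [
    [[0,0,0],0,50],
    [[0,0,0],0,60],
    [[0,0,0],0,60],
    [[0,0,-0.2],0,60],
    [[0,0,-0.5],0,60],
    [[0,0,-0.7],0,60],
    [[0,0,-0.8],0,60],
    [[0,0,-0.8],0,60]
  ]
}}

```text
t: 30.32
eef_pos: [0.6762, 0.1757, 0.2086]
tcp_rot: [0.725, 0.688, 0.0, 0.0]
contact_force: [0.6, 0.7, -0.3]
opening: 0.06
gripper_force: 0.0
```

```bash
python3 - <<'E'
from h import *
plan([(.60,.175,.27),(.60,.385,.30),(.60,.385,.185),(.60,.345,.185)],.7)
p=ctrl.grab_frame("scene"); b=p["pixels"][170:340,420:600].astype(float)*2
cv2.imwrite("pics/c5.png",cv2.resize(b.clip(0,255).astype(np.uint8),None,fx=3,fy=3))
E
```

```text
t 30.32 pos [0.6762 0.1757 0.2086] h -3.01 tilt 0.06 op 0.06 gf 0.0 F [ 0.6  0.7 -0.3]
  2 x [-0.039, -0.634, -0.512]  -> [0.6, 0.175, 0.27]
  5 x [0.699, -0.037, -0.1]  -> [0.6, 0.385, 0.3]
  3 x [0.0, 0.0, 0.639]  -> [0.6, 0.385, 0.185]
  1 x [-0.666, 0.035, 0.0]  -> [0.6, 0.345, 0.185]
```

View pics/c5.png

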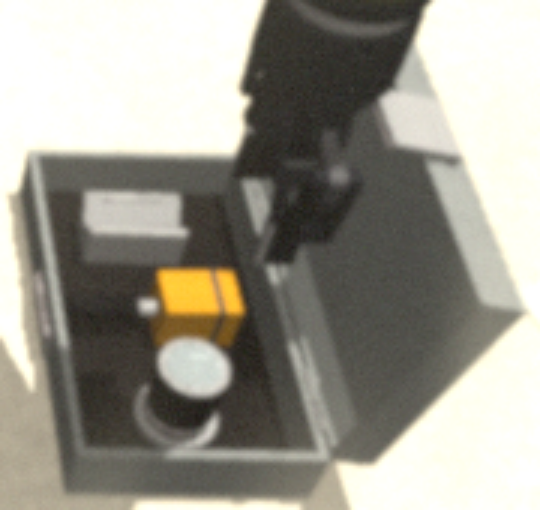

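All three pieces are stowed: the V-block at (135,230), the clamp at (200,300) and the lens standing upright at (190,385). I've now viewed 11 pictures, one over the limit of 10, so I won't view any more. Next, the lid.

>>> {"fn": "carry_out", "kwargs": {
  "commands": [
    [[-0.04,-0.63,-0.6],0,0],
    [[-0.04,-0.63,-0.6],0,0],
    [[0,0,-0.4],0,0],
    [[0.7,-0.04,0],0,0],
    [[0.7,-0.04,0],0,0],
    [[0.7,-0.04,0],0,0],
    [[0.7,-0.04,0],0,0],
    [[0.7,-0.04,0],0,0],
    [[0,0,0],0,0]
  ]
}}

```text
t: 31.5
eef_pos: [0.5974, 0.3906, 0.3018]
tcp_rot: [0.723, 0.691, 0.001, -0.002]
contact_force: [-0.6, -0.1, -0.1]
opening: 0.0
gripper_force: 0.0
```

```bash
python3 - <<'E'
from h import *
plan([(.60,.385,.18),(.60,.345,.18)],.7)
E
```

```text
t 31.5 pos [0.5974 0.3906 0.3018] h -2.6 tilt 0.21 op 0.0 gf 0.0 F [-0.6 -0.1 -0.1]
  3 x [-0.031, 0.016, 0.676]  -> [0.6, 0.385, 0.18]
  1 x [-0.666, 0.03, 0.0]  -> [0.6, 0.345, 0.18]
```

>>> {"fn": "carry_out", "kwargs": {
  "commands": [
    [[-0.03,0.02,0.67],-0.08,0],
    [[-0.03,0.02,0.67],0,0],
    [[-0.03,0.02,0.67],0,0],
    [[-0.33,0,0],0,0],
    [[-0.33,0,0],0,0],
    [[-0.38,0.02,-0.05],0,0],
    [[-0.28,0.01,-0.08],0,0],
    [[-0.28,0.01,-0.08],0,0],
    [[0,0,0],0,0]
  ]
}}

```text
t: 32.62
eef_pos: [0.6016, 0.2809, 0.195]
tcp_rot: [0.724, 0.69, -0.0, 0.001]
contact_force: [0.6, 0.1, -0.3]
opening: 0.0002
gripper_force: 0.0
```

```bash
python3 - <<'E'
from h import *
plan([(.60,.248,.194),(.60,.203,.186),(.6,.163,.165),(.6,.133,.132),(.6,.118,.106)],.34)
E
```

```text
t 32.62 pos [0.6016 0.2809 0.195 ] h -2.77 tilt 0.11 op 0.0002 gf 0.0 F [ 0.6  0.1 -0.3]
  2 x [-0.275, -0.0, 0.008]  -> [0.6, 0.248, 0.194]
  3 x [-0.25, 0.012, 0.044]  -> [0.6, 0.203, 0.186]
  2 x [-0.333, 0.016, 0.175]  -> [0.6, 0.163, 0.165]
  2 x [-0.25, 0.012, 0.275]  -> [0.6, 0.133, 0.132]
  2 x [-0.125, 0.006, 0.217]  -> [0.6, 0.118, 0.106]
```

>>> {"fn": "carry_out", "kwargs": {
  "commands": [
    [[-0.28,0,0],0,0],
    [[-0.28,0,0],0,0],
    [[-0.25,0.01,0.04],0,0],
    [[-0.25,0.01,0.05],0,0],
    [[-0.25,0.01,0.05],0,0]
  ]
}}

```text
t: 33.25
eef_pos: [0.599, 0.2038, 0.1853]
tcp_rot: [0.723, 0.691, -0.0, 0.0]
contact_force: [-0.7, 2.4, -0.1]
opening: 0.0001
gripper_force: 0.7
```

>>> {"fn": "carry_out", "kwargs": {
  "commands": [
    [[-0.33,0.02,0.18],0,0],
    [[-0.33,0.02,0.18],0,0]
  ]
}}

```text
t: 33.5
eef_pos: [0.5996, 0.1637, 0.1632]
tcp_rot: [0.723, 0.691, -0.0, 0.0]
contact_force: [-0.4, 0.6, 0.6]
opening: -0.0001
gripper_force: 0.5
```

>>> {"fn": "carry_out", "kwargs": {
  "commands": [
    [[-0.25,0.01,0.28],0,0],
    [[-0.25,0.01,0.28],0,0],
    [[-0.12,0.01,0.22],0,0],
    [[-0.12,0.01,0.22],0,0]
  ]
}}

```text
t: 34.0
eef_pos: [0.5999, 0.12, 0.1031]
tcp_rot: [0.723, 0.691, -0.0, -0.0]
contact_force: [-0.0, -0.3, 0.4]
opening: 0.0004
gripper_force: 0.4
```

```bash
python3 - <<'E'
from h import *
plan([(.598,.112,.09),(.598,.112,.08)],.34)
for n in("scene","top"):
    p=ctrl.grab_frame(n)
    print(n,[(k,[(np.round(r["at"]).tolist(),round(r["conf"],2)) for r in ctrl.recognise(p,k)][:1]) for k in("lid_front","lens","clamp","case")])
    cv2.imwrite(f"{n}_lid.png",p["pixels"])
E
```

```text
t 34.0 pos [0.5999 0.12   0.1031] h -2.62 tilt 0.04 op 0.0004 gf 0.4 F [-0.  -0.3  0.4]
  1 x [-0.134, -0.025, 0.219]  -> [0.598, 0.112, 0.09]
  1 x [0.0, 0.0, 0.167]  -> [0.598, 0.112, 0.08]
scene [('lid_front', [([486.0, 272.0], 0.55)]), ('lens', []), ('clamp', [([153.0, 232.0], 0.76)]), ('case', [([484.0, 279.0], 0.6)])]
top [('lid_front', [([168.0, 231.0], 0.64)]), ('lens', []), ('clamp', [([478.0, 268.0], 0.55)]), ('case', [([179.0, 236.0], 0.98)])]
```

The lid is following; the lens and clamp are now covered. Pressing down.

>>> {"fn": "carry_out", "kwargs": {
  "commands": [
    [[-0.13,0,0.15],0,0],
    [[0,0,0.1],0,0],
    [[0,0,0.1],0,0],
    [[0,0,0],0,0]
  ]
}}

```text
t: 35.0
eef_pos: [0.5994, 0.1125, 0.0825]
tcp_rot: [0.723, 0.691, -0.0, -0.0]
contact_force: [-0.4, 0.6, -0.1]
opening: 0.0002
gripper_force: 0.0
```

>>> {"fn": "carry_out", "kwargs": {
  "commands": [
    [[0,0,0.04],0,0],
    [[0,0,0.04],0,0],
    [[0,0,0.04],0,0],
    [[0,0,0],0,0]
  ]
}}

```text
t: 35.5
eef_pos: [0.5997, 0.1135, 0.076]
tcp_rot: [0.723, 0.691, 0.0, -0.0]
contact_force: [-0.7, -0.6, 4.2]
opening: -0.0003
gripper_force: 2.2
```

>>> {"fn": "carry_out", "kwargs": {
  "commands": [
    [[0,0,0.04],0,0],
    [[0,0,0.04],0,0],
    [[0,0,0],0,0]
  ]
}}

```text
t: 35.88
eef_pos: [0.5999, 0.1135, 0.0755]
tcp_rot: [0.723, 0.691, 0.001, -0.0]
contact_force: [-8.8, -1.2, 36.5]
opening: 0.0001
gripper_force: 18.2
```

>>> {"fn": "carry_out", "kwargs": {
  "commands": [
    [[0,0,0.04],0,0],
    [[0,0,0],0,0]
  ]
}}

```text
t: 36.12
eef_pos: [0.6, 0.1135, 0.0753]
tcp_rot: [0.723, 0.691, 0.001, 0.0]
contact_force: [-13.9, -2.8, 52.3]
opening: -0.0002
gripper_force: 26.3
```

>>> {"fn": "carry_out", "kwargs": {
  "commands": [
    [[0,0,-0.15],0,0],
    [[0,0,-0.3],0,0],
    [[0,0,-0.3],0,0],
    [[0,0,0],0,0],
    [[0,0,0],0,0]
  ]
}}

```text
t: 36.75
eef_pos: [0.5994, 0.1133, 0.1133]
tcp_rot: [0.723, 0.691, -0.0, -0.0]
contact_force: [0.5, 0.6, 0.0]
opening: 0.0003
gripper_force: 0.0
```

```bash
python3 - <<'E'
from h import *
plan([(.6,.1135,.079)],.3)
E
```

```text
t 36.75 pos [0.5994 0.1133 0.1133] h -2.59 tilt 0.04 op 0.0003 gf 0.0 F [0.5 0.6 0. ]
  2 x [0.002, 0.005, 0.286]  -> [0.6, 0.114, 0.079]
```

>>> {"fn": "carry_out", "kwargs": {
  "commands": [
    [[0,0,0.28],0,0],
    [[0,0,0.2],0,0],
    [[0,0,0.09],0,0],
    [[0,0,0],0,0]
  ]
}}

```text
t: 37.25
eef_pos: [0.5991, 0.113, 0.0786]
tcp_rot: [0.723, 0.691, -0.001, -0.0]
contact_force: [-0.3, 0.6, -0.6]
opening: -0.0001
gripper_force: 0.0
```

>>> {"fn": "carry_out", "kwargs": {
  "commands": [
    [[0,0,-0.4],0,0],
    [[0,0,-0.7],0,0],
    [[0,0,-0.7],0,0],
    [[0,0,-0.7],0,0],
    [[0,0,0],0,0],
    [[0,0,0],0,0]
  ]
}}

```text
t: 38.0
eef_pos: [0.5992, 0.1132, 0.2293]
tcp_rot: [0.723, 0.691, -0.0, -0.0]
contact_force: [0.0, 0.4, -0.4]
opening: -0.0
gripper_force: 0.0
```

There was no contact at 78.6 mm, so the catch is holding the lid down at about 76 mm. Handing in.

```bash
python3 -c "
from workcell import ctrl
print(ctrl.sign_off())"
```

```text
the job is handed in; nothing more can be done
None
```

The V-block, clamp and lens (upright) are in the case, the lid is shut and held by the catch, and the job was handed in at 38 s; sign-off returned no verdict, and I viewed 11 pictures, one over the limit of 10.

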